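# Set out a mixing tray from the painter's case

## Robot

A 6-joint arm with a two-finger parallel gripper is mounted at the origin on the work surface. World frame = base frame: x ahead of the robot, y to its left, z up, the work surface at z = 0. Lengths are in m, angles in rad, forces in N, time in s.
With the tool pointing down it reaches from about 0.275 to 0.825 m from the base axis. Payload 4.9 kg.
Tool frame: the origin (TCP) lies between the finger pads; the fingertips stand 14 mm ahead of it and the grasp point (between the pads) lies 5 mm behind it; z points along the fingers, y is the line along which they close (so a half turn about z gives the same grasp; the last joint's range is limited). The gripper opens to 85 mm and grips with 20 to 120 N. Pads are 22 mm wide; open, the fingers measure 114 mm over their backs; the gripper's body (76 mm by 85 mm) begins 54 mm behind the grasp point. The pads swing forward as they close: fully open they stand 13 mm farther back than shut.
Start: joints at [-1.294, 0.326, -0.193, 1.052, 0, 1.437], TCP at [0.22, -0.504, 0.245] pointing down, gripper open.
Joint ranges: [-2.65, 2.65], [-0.97, 1.79], [-1.3, 1.35], [-1.93, 2.1], [-1.47, 1.37], [-3.14, 3.14]. Speed limits (rad/s): [2.57, 2.57, 3.14, 3.14, 3.14, 3.14].

## Interface

Orientations are given as a rotation vector (axis times angle).
In Python, from workcell import observe, imaging, ticket gives the robot as it stands. The module is installed in compiled form; this text tells all that it offers.
- The arm moves only by the tool move_arm, never from a script. Its argument "deltas" is a list of rows, each a list of 7 numbers: the shift along the tool's x, y, z scaled (see below), then the turn, a rotation vector about the tool's x, y, z scaled (see below), then the gripper's target within -1 to 1 (fully open at 1, half-way at 0, shut at -1). In form: [[dx, dy, dz, rx, ry, rz, hand], ...]. A call has 1 to 12 rows; each row is the pose to reach, as a shift and turn from the pose commanded when the call began, along the tool's axes at that moment; what a row does not reach only later rows make up. The controller multiplies each number of a shift by 0.12 m and each number of a turn by 90 degrees. A row lasts 1/10 s, in which the tool goes at most 50 mm and 8.59 degrees, less where a joint would pass 70% of its speed; a pose out of reach is approached as far as the arm can. A call with a number of a shift or a turn outside -1 to 1 is refused whole. A call with a gripper value outside its range is refused whole. The fingers move at their own pace and stop on an object; "squeeze" is the grip in N (left out, the last holds). Time passes only in rows, so rows that repeat a pose let the fingers close. It gives the time, the measured TCP pose, the force, the opening and the grip force at its end, in the units of the state.
- observe(): the state, without advancing time (a new reading comes with each control period).
- imaging.grab_frame(name): name is "scene" or "top" or "wrist"; returns (picture, depth): 420x560x3 uint8, red, green, blue; 420x560 float32, m along the optical axis (not along the pixel's ray), 0 where there is no reading.
- imaging.camera_model(name): a dict with "fx", "fy", "cx", "cy" (pixels), "extrinsics" (4x4, takes a point from camera to world coordinates); the wrist camera has in their place "tool_from_camera" (4x4, takes a point from camera to tool coordinates, whose origin is the TCP and whose axes are the flange's). Camera axes: x right, y down, z forward; pixel columns grow to the right and rows downward; lengths in m; the calibration is good to about 2 mm. A picture is of the moment at which its call begins: read the wrist's pose just before it. camera_model takes no time and is no camera call.
- ticket.job_done(): hands the job in; it is judged then, once.
The state is a dict: "time_s": time; "qpos": joint angles; "dq": joint speeds; "joint_efforts": joint torques, N m; "tcp_pos": TCP position; "orientation": TCP orientation; "force": force on the tool from outside, world axes, zero at the start; "wrist_torque": the same for the moment, N m; "opening": finger opening in m; "grasp_force": force on a finger pad.
Only numpy, scipy, OpenCV 4.12 (cv2) and the standard library are available. Lean on these libraries where they do the work, as an engineer would, in place of code of your own. Each camera call takes 0.05 s, during which the arm holds its last target. There are 200 camera calls.

## Task

Get a mixing tray out for painting: swing the lid of the wooden paint case up and back past vertical, onto its stop, without letting it slam, so that it stays open by itself. Then lift out only the top tray of the nested stack, leaving the two below sitting as they are, and set it down gently and upright, lengthways on the bare strip of the drawing board beside the picture, with no part of it over the picture's sheet or over the edge of the board. Leave the lid open and do not disturb the other things.

Things in the scene. Friction and masses are not known exactly. Their poses are not given: they have to be found in the camera images.
- case: wooden painter's case, fixed, 150 mm deep (x), 220 wide (y), 88 high shut: lower half 56 high, walls and floor 6 thick, lid 32 high. Origin: middle of the underside; x from the handle side (towards the robot) to the hinge, z up. A partition at y = +29 mm (its top 50 mm above the desk) parts the tray compartment (middle y = -39) from one with two jars. Catches are undone
- lid (a joint): angle of the case's lid, rad: 0 shut, grows as it opens, 1.571 upright, 1.85 on its stop, leaning back. A lightly damped hinge without spring: the lid (about 0.35 kg) falls shut when let go below about 1.3 rad, and falls back onto its stop when let go beyond that
- lid_handle (a point): middle of the steel handle on the lid's front, moving with it: round bar 10 mm thick, 90 long, parallel to the hinge, 38 mm in front of the lid, a leg at each end. Shut, it is 188 mm in front of the hinge axis (along -x of the case) and 13 above it. About 33 mm is free behind it; held, it turns between the fingers as the lid swings
- lid_hinge (a point): middle of the lid's hinge axis, at the top of the case's rear wall, 56 mm above the desk; the axis runs along the case's y and positive turns about +y open the lid
- tray_top: top one of three alike white porcelain trays (0.16 kg) nested in the case: 110 long (x) by 64 mm wide (y) over the rim, 34 high, three wells. Origin: middle of the underside, 46 mm above the desk in the case. Walls slope in to 45 mm at the foot; the rim is a vertical band 26 to 34 mm above the origin, out 3 mm from the walls. Gap from it to the next rim below: 12 mm. Finger room beside: over 25 mm
- tray_mid: the second tray of the stack, the same shape, 20 mm lower than the top one (each stands on the well partitions of the one below): its underside is 26 mm above the desk; must stay where it is
- tray_low: the lowest tray, the same shape, on the case's 6 mm floor between low cleats; must stay where it is
- corner_fr (a point): corner of the top tray's rim, at (-55, -32, 34) mm in its frame
- corner_fl (a point): corner of the top tray's rim, at (-55, +32, 34) mm in its frame
- corner_br (a point): corner of the top tray's rim, at (+55, -32, 34) mm in its frame
- corner_bl (a point): corner of the top tray's rim, at (+55, +32, 34) mm in its frame
- board: plywood drawing board, fixed, lying flat, 250 mm (its x) by 220 mm (its y), 12 mm thick; origin at the middle of its underside. A half-painted sheet is taped on it from y = -107 to +13 mm; the rest, y = +13 to +110 mm, is the bare strip, running along x
- strip (a point): middle of the bare strip, on the board's top face, at (0, 62.5, 12) mm of the board
- paint_jar_a: closed screw-cap paint jar, 50 mm across, 62 mm high, standing in the narrow compartment of the case; origin at the middle of its underside; leave alone
- paint_jar_b: closed screw-cap paint jar, 50 mm across, 62 mm high, standing in the narrow compartment of the case; origin at the middle of its underside; leave alone
- tape_roll: roll of masking tape lying on the picture, 84 mm across, 24 mm high; origin at the middle of its underside; leave alone
- water_pot: glass water pot, 84 mm across, 85 mm high, on the desk beyond the board and the case; leave alone
- flat_brush: flat brush 200 mm long lying on the desk at the back, on the right; leave alone
- knife: grey utility knife 150 mm long lying on the desk on the right; leave alone
- dish: round white porcelain dish, 110 mm across, 22 mm high, on the desk on the left; leave alone

How it is judged:
On the way, in this order (a step that is already met when the one before it is completed fails the run):
1. the lid is swung past vertical and rests on its stop (beyond 1.75 rad) (value of joint lid above 1.75 rad), for 0.3 s.
2. the top tray is lifted clear of the stack, the two below still in place (z of tray_top in the frame of tray_mid above 0.05 m and distance of each of tray_mid, tray_low from where it was at the start of the episode below 0.012 m), for 0.1 s.
At the end, for the whole second after the job is handed in: the top tray stands upright and at rest on the board, all four corners of its rim above the bare strip (not over the sheet, not past the board's edges, within 2 mm); the lid still rests open beyond 1.75 rad; the other two trays are within 12 mm of where they were (y of corner_fr in the frame of board between 0.012 and 0.112 m and x of corner_fr in the frame of board between -0.127 and 0.127 m and y of corner_fl in the frame of board between 0.012 and 0.112 m and x of corner_fl in the frame of board between -0.127 and 0.127 m and y of corner_br in the frame of board between 0.012 and 0.112 m and x of corner_br in the frame of board between -0.127 and 0.127 m and y of corner_bl in the frame of board between 0.012 and 0.112 m and x of corner_bl in the frame of board between -0.127 and 0.127 m and z of tray_top in the frame of board between 0.009 and 0.016 m and angle between tray_top's own z axis and vertical below 0.06 rad and linear speed of tray_top below 0.02 m/s and value of joint lid above 1.75 rad and distance of each of tray_mid, tray_low from where it was at the start of the episode below 0.012 m); the robot touches nothing.
It fails at once if the lid slams: it swings faster than 3 rad/s either way (velocity of joint lid above 3 rad/s or velocity of joint lid below -3 rad/s).
It fails at once if a lower tray is dragged up with the top one (more than 12 mm) (z of tray_mid in the frame of case above 0.038 m or z of tray_low in the frame of case above 0.018 m).
It fails at once if the tray is dropped: faster than 0.45 m/s within 10 mm above the board (z of tray_top in the frame of board below 0.022 m and y of tray_top in the frame of board between -0.14 and 0.14 m and x of tray_top in the frame of board between -0.15 and 0.15 m and linear speed of tray_top above 0.45 m/s).
It fails at once if a bystander is shifted by more than 30 mm (distance of any of paint_jar_a, paint_jar_b, tape_roll, water_pot, flat_brush, knife, dish from where it was at the start of the episode above 0.03 m).
It fails at once if a standing jar or pot is tipped (angle between any of paint_jar_a, paint_jar_b, water_pot's own z axis and vertical above 0.5 rad).
It also fails if it takes over 64 s, if anything falls off the work surface, if the arm or the gripper's body presses on something with over 40 N, if the wrist force passes 120 N, or if a joint passes its speed limit or range.

## Working session

There is one attempt and no reset: what is moved stays moved. The work goes in short steps, Python scripts to look and compute and a tool call to move; the robot and the scene stay as the last step left them, time stands still between calls to the robot, and variables do not carry over. Pictures are saved under pics/ and viewed, at most 10 in all, crops included, and the job is handed in when it is done.

Besides the shell and the picture viewer there is one more tool, called after "Call:" by a JSON object that holds its "api" and its "payload", one argument or row to a line. move_arm: Moves the arm, as the interface text tells. Shifts and turns lie within -1 to 1; 1 stands for 0.12 m of shift or 90 degrees of turn. Its arguments: {"type":"object","properties":{"deltas":{"type":"array","items":{"type":"array","items":{"type":"number","minimum":-1,"maximum":1}}},"squeeze":{"type":"number"}},"required":["deltas"]}

```bash
mkdir -p pics; cat > h.py <<'E'
import numpy as np,cv2
from scipy.spatial.transform import Rotation as R
from workcell import observe, imaging, ticket
def pts(name):
    s=observe(); im,d=imaging.grab_frame(name); m=imaging.camera_model(name)
    if name=="wrist":
        T=np.eye(4);T[:3,:3]=R.from_rotvec(s["orientation"]).as_matrix();T[:3,3]=s["tcp_pos"];E=T@np.array(m["tool_from_camera"])
    else: E=np.array(m["extrinsics"])
    v,u=np.mgrid[:420,:560]
    P=np.stack([(u-m["cx"])/m["fx"]*d,(v-m["cy"])/m["fy"]*d,d],-1)@E[:3,:3].T+E[:3,3]
    P[d==0]=np.nan
    return im,d,P,E,m
E
python3 - <<'E'
from h import *
s=observe();print({k:np.round(v,3) for k,v in s.items()})
for n in("top","scene"):
    im,d,P,E,m=pts(n);cv2.imwrite(f"pics/{n}0.png",im[...,::-1]);np.savez(f"{n}0.npz",im=im,P=P,E=E);print(n,np.round(E,3).tolist(),m["fx"],(d==0).mean())
print(imaging.camera_model("wrist"))
E
```

```text
{'time_s': np.float64(0.0), 'qpos': array([-1.294,  0.327, -0.194,  1.052,  0.   ,  1.437]), 'dq': array([-0.001, -0.001, -0.   ,  0.001,  0.   , -0.   ]), 'joint_efforts': array([-1.0000e-03, -4.4340e+01,  2.6244e+01,  1.5000e-02, -0.0000e+00,
        0.0000e+00]), 'tcp_pos': array([ 0.219, -0.504,  0.245]), 'orientation': array([-3.074, -0.64 ,  0.   ]), 'force': array([ 0.025, -0.331,  0.716]), 'wrist_torque': array([-0.017, -0.024,  0.039]), 'grasp_force': np.float64(0.0), 'opening': np.float64(0.085)}
top [[-0.012, -0.994, 0.11, 0.444], [-1.0, 0.012, 0.003, -0.001], [-0.005, -0.11, -0.994, 1.205], [0.0, 0.0, 0.0, 1.0]] 439.188317510012 0.0041156462585034016
scene [[-0.744, 0.463, -0.481, 1.089], [0.668, 0.527, -0.526, 0.564], [0.011, -0.713, -0.701, 0.802], [0.0, 0.0, 0.0, 1.0]] 398.32536957553657 0.003932823129251701
{'fx': 326.84682710276326, 'fy': 326.84682710276326, 'cx': 278.82181736136664, 'cy': 209.05935114011677, 'tool_from_camera': array([[ 5.05441693e-04, -9.60122311e-01, -2.79579849e-01,
         7.09332897e-02],
       [ 9.99999748e-01,  6.24552407e-04, -3.36952521e-04,
        -1.43569144e-03],
       [ 4.98127901e-04, -2.79579609e-01,  9.60122385e-01,
        -1.28566647e-01],
       [ 0.00000000e+00,  0.00000000e+00,  0.00000000e+00,
         1.00000000e+00]])}
```

View pics/top0.png

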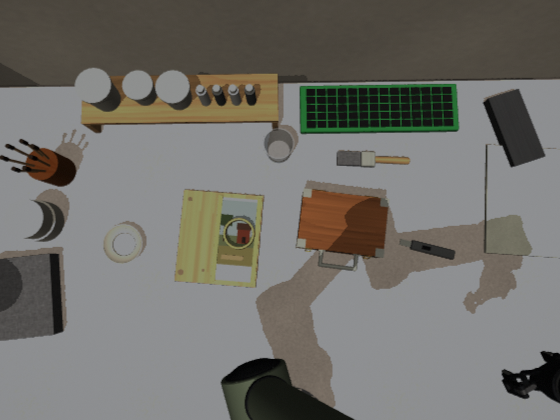

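View pics/scene0.png

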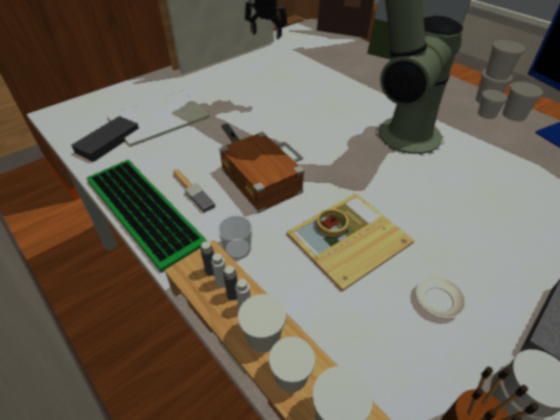

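The top view shows the shut case centred at pixel (342,222) with its handle near (338,262). The board is at (220,238), with its bare strip on the left (+y) side. The scene view agrees: nothing stands on the strip, and the water pot is just beyond the case.

```bash
python3 - <<'E'
from h import *
D=np.load("top0.npz");P=D["P"];im=D["im"]
hsv=cv2.cvtColor(im,cv2.COLOR_RGB2HSV)
def box(mask,name):
    n,l,st,c=cv2.connectedComponentsWithStats(mask.astype(np.uint8))
    k=1+np.argmax(st[1:,4]);q=P[l==k]
    r=cv2.minAreaRect((q[:,:2]*1000).astype(np.float32))
    print(name,st[k],"z",np.round(np.nanpercentile(q[:,2],[5,50,95]),4),"rect",np.round(r[0],1),np.round(r[1],1),round(r[2],2));
    return l==k
win=np.zeros((420,560),bool);win[180:285,285:400]=1
X,Y,Z=P[...,0],P[...,1],P[...,2]
a=box(win&(Z>.078)&(Z<.1),"lidtop")
b=box(win&(Z>.055)&(Z<.076)&(np.arange(420)[:,None]>245),"handle")
q=P[b]; print("handle pts",len(q))
# handle: bar end (front) pixels
win2=np.zeros((420,560),bool);win2[180:295,165:275]=1
c=box(win2&(Z>.006)&(Z<.02),"board")
c=box(win2&(Z>.006)&(Z<.045),"board+tape")
y=win2&(hsv[...,0]>15)&(hsv[...,0]<35)&(hsv[...,1]>70)&(hsv[...,2]>120)&(Z<.02)
box(y,"yellow")
# strip: largest left part
E
```

```text
lidtop [ 297  188   93   70 5090] z [0.0848 0.0884 0.092 ] rect [ 536.5 -155.5] [221.8 154.2] 82.14
handle [319 251  40  20 212] z [0.0698 0.0728 0.0752] rect [ 440.5 -142.4] [99.8 41.6] 83.64
handle pts 212
board [ 175  190   89   98 6611] z [0.0085 0.0125 0.0166] rect [506.4 172.5] [222.8 250.8] 84.68
board+tape [ 175  190   89   98 7394] z [0.0086 0.0127 0.0178] rect [506.4 172.5] [222.8 250.8] 84.68
yellow [ 175  190   89   97 4213] z [0.0082 0.0124 0.0164] rect [507.2 173.4] [222.  247.8] 84.67
```

```bash
cat >> h.py <<'E'
def case(x,y,z,c=(.5365,-.1555),yaw=-7.86):
    a=np.radians(yaw); return np.array([c[0]+x*np.cos(a)-y*np.sin(a),c[1]+x*np.sin(a)+y*np.cos(a),z])
def go(p,yawx,cmd=None):
    """delta (units) from current pose to TCP p, tool down with tool x at yawx deg"""
    s=observe();Rm=R.from_rotvec(s["orientation"]);a=np.radians(yawx)
    Rt=np.array([[np.cos(a),np.sin(a),0],[np.sin(a),-np.cos(a),0],[0,0,-1]])
    d=Rm.inv().apply(np.array(p)-s["tcp_pos"])/.12;r=(Rm.inv()*R.from_matrix(Rt)).as_rotvec()/(np.pi/2)
    return np.round(d,3),np.round(r,3)
E
python3 -c "
from h import *
h=case(-.113,0,.069);print(h,case(-.113,0,.2),go(h+[0,0,.13],82.1))"
```

```text
[ 0.42456162 -0.14004691  0.069     ] [ 0.42456162 -0.14004691  0.2       ] (array([ 2.777, -2.096,  0.384]), array([-0.001, -0.001, -0.651]))
```

Call:
{"api": "move_arm", "payload": {
  "deltas": [
    [0.3,-0.22,0.04,0,0,0,-0.3],
    [0.6,-0.45,0.08,0,0,0,-0.3],
    [0.93,-0.7,0.13,0,0,0,-0.3],
    [0.93,-0.7,0.13,0,0,0,-0.3]
  ]
}}

```text
time_s: 0.5
tcp_pos: [0.2895, -0.3768, 0.2284]
orientation: [-3.068, -0.649, -0.0]
force: [-0.9, -0.9, 0.5]
opening: 0.0303
grasp_force: 0.0
```

Call:
{"api": "move_arm", "payload": {
  "deltas": [
    [0.3,-0.22,0.04,0,0,0,-0.3],
    [0.6,-0.45,0.08,0,0,0,-0.3],
    [0.93,-0.7,0.13,0,0,0,-0.3],
    [0.93,-0.7,0.13,0,0,0,-0.3]
  ]
}}

```text
time_s: 0.9
tcp_pos: [0.3582, -0.2563, 0.2132]
orientation: [-3.07, -0.652, 0.001]
force: [-0.4, -0.4, -0.5]
opening: 0.03
grasp_force: 0.0
```

Call:
{"api": "move_arm", "payload": {
  "deltas": [
    [0.3,-0.2,0.04,0,0,-0.09,-0.3],
    [0.6,-0.45,0.08,0,0,-0.18,-0.3],
    [0.92,-0.7,0.12,0,0,-0.27,-0.3],
    [0.92,-0.7,0.12,0,0,-0.36,-0.3],
    [0.92,-0.7,0.12,0,0,-0.45,-0.3],
    [0.92,-0.7,0.12,0,0,-0.54,-0.3],
    [0.92,-0.7,0.12,0,0,-0.63,-0.3],
    [0.92,-0.7,0.12,0,0,-0.65,-0.3],
    [0.92,-0.7,0.12,0,0,-0.65,-0.3],
    [0.92,-0.7,0.12,0,0,-0.65,-0.3]
  ]
}}

```text
time_s: 1.9
tcp_pos: [0.4248, -0.1408, 0.1996]
orientation: [2.372, 2.06, -0.0]
force: [-0.2, -0.6, 0.3]
opening: 0.0296
grasp_force: 0.0
```

```bash
python3 - <<'E'
from h import *
s=observe();print(s["time_s"],s["tcp_pos"],s["opening"],s["qpos"].round(2),go(case(-.113,0,.2),82.1))
im,d,P,E,m=pts("wrist");cv2.imwrite("pics/w1.png",im[...,::-1]);np.savez("w1.npz",im=im,P=P,d=d)
Z=P[...,2];n,l,st,c=cv2.connectedComponentsWithStats(((Z>.055)&(Z<.08)).astype(np.uint8))
for k in range(1,n):
    if st[k,4]>300:
        q=P[l==k];r=cv2.minAreaRect((q[:,:2]*1000).astype(np.float32));print(st[k],np.nanmedian(q[:,2]),np.round(r[0],1),np.round(r[1],1),r[2])
E
```

```text
1.9 [ 0.42482098 -0.14076906  0.19964376] 0.029638284789840926 [-0.49  0.18 -0.52  0.88 -0.    1.23] (array([ 0.006, -0.003, -0.003]), array([-0.   ,  0.   , -0.002]))
[ 275   49   60  207 3241] 0.0729724945165049 [ 447.3 -107.4] [159.2  43.1] 81.7801513671875
```

View pics/w1.png

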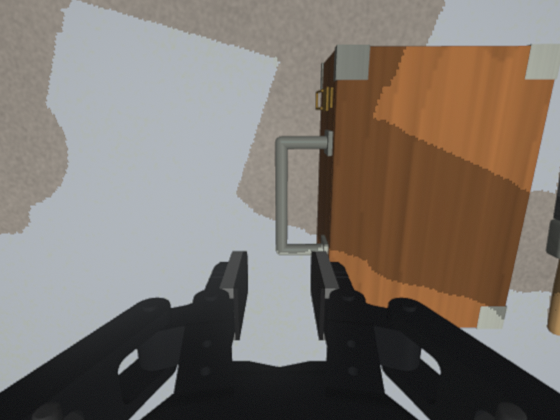

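The handle bar runs down column 282 from row 137 to 248, in line with the midpoint of the fingers (column ~279). Next I measure the bar and the fingertips.

```bash
python3 - <<'E'
from h import *
D=np.load("w1.npz");P=D["P"];d=D["d"];Z=P[...,2]
for v in range(140,250,18):
    u=[u for u in range(268,300) if .055<Z[v,u]<.08]
    q=P[v,u];print(v,u[0],u[-1],q.mean(0).round(4),Z[v,u].max().round(4))
s=observe()
for v,u in ((256,242),(256,318),(270,240),(270,322),(300,238),(330,236)): print(v,u,P[v,u]-s["tcp_pos"])
E
```

```text
140 275 299 [ 0.4373 -0.0889  0.073 ] 0.0755
158 275 286 [ 0.4307 -0.1019  0.0729] 0.0742
176 275 286 [ 0.4288 -0.1159  0.0731] 0.0745
194 275 286 [ 0.4268 -0.1303  0.0733] 0.075
212 275 286 [ 0.4247 -0.1452  0.0733] 0.0758
230 275 286 [ 0.4225 -0.1609  0.0727] 0.0741
248 275 299 [ 0.4257 -0.1775  0.0728] 0.0744
256 242 [-0.01512148  0.01432809 -0.00366635]
256 318 [ 0.01799886  0.00943151 -0.00417858]
270 240 [-0.01442977  0.0143242   0.00994891]
270 322 [0.0180374  0.00959886 0.00964217]
300 238 [-0.01482863  0.00825318  0.02208899]
330 236 [-0.01730728 -0.00290958  0.02414694]
```

```bash
python3 -c "
from h import *
print(go([.4259,-.136,.064],82.1))"
```

```text
(array([0.039, 0.004, 1.13 ]), array([-0.   ,  0.   , -0.002]))
```

Call:
{"api": "move_arm", "payload": {
  "deltas": [
    [0.04,0.005,0.2,0,0,0,-0.43],
    [0.04,0.005,0.5,0,0,0,-0.43],
    [0.04,0.005,0.8,0,0,0,-0.43],
    [0.04,0.005,0.95,0,0,0,-0.43],
    [0.04,0.005,1,0,0,0,-0.43],
    [0.04,0.005,1,0,0,0,-0.43]
  ]
}}

```text
time_s: 2.55
tcp_pos: [0.4257, -0.1353, 0.0792]
orientation: [-2.37, -2.06, 0.001]
force: [0.2, 0.4, -0.1]
opening: 0.0243
grasp_force: 0.0
```

Call:
{"api": "move_arm", "payload": {
  "deltas": [
    [0,0,0.06,0,0,0,-0.43],
    [0,0,0.12,0,0,0,-0.43],
    [0,0,0.12,0,0,0,-0.43]
  ]
}}

```text
time_s: 2.85
tcp_pos: [0.4261, -0.1353, 0.065]
orientation: [-2.37, -2.062, 0.0]
force: [0.4, 0.6, -0.4]
opening: 0.0247
grasp_force: 0.0
```

Call:
{"api": "move_arm", "payload": {
  "deltas": [
    [0,0,0,0,0,0,-0.8],
    [0,0,0,0,0,0,-0.85],
    [0,0,0,0,0,0,-0.9],
    [0,0,0,0,0,0,-0.9],
    [0,0,0,0,0,0,-0.9]
  ],
  "squeeze": 30
}}

```text
time_s: 3.35
tcp_pos: [0.4273, -0.1356, 0.0657]
orientation: [2.369, 2.061, 0.003]
force: [5.4, 1.0, -1.8]
opening: 0.0086
grasp_force: 29.2
```

```bash
python3 -c "
import numpy as np
f=lambda p:np.array([-188*np.cos(p)+13*np.sin(p),-188*np.sin(p)-13*np.cos(p)])/120
for a in (0,.6,1.2):
  print([ (f(a+.05*k)-f(a)).round(2).tolist() for k in range(1,13)])
print([(f(p)-f(1.8)).round(3).tolist() for p in (1.82,1.84,1.85)])"
```

```text
[[0.01, -0.08], [0.02, -0.16], [0.03, -0.23], [0.05, -0.31], [0.08, -0.38], [0.1, -0.46], [0.13, -0.53], [0.17, -0.6], [0.2, -0.67], [0.24, -0.74], [0.29, -0.8], [0.33, -0.87]]
[[0.05, -0.06], [0.1, -0.12], [0.16, -0.17], [0.22, -0.23], [0.28, -0.27], [0.34, -0.32], [0.41, -0.36], [0.48, -0.4], [0.55, -0.44], [0.62, -0.47], [0.69, -0.5], [0.77, -0.53]]
[[0.08, -0.02], [0.15, -0.04], [0.23, -0.05], [0.31, -0.06], [0.39, -0.07], [0.46, -0.07], [0.54, -0.07], [0.62, -0.06], [0.7, -0.05], [0.78, -0.04], [0.85, -0.02], [0.93, -0.0]]
[[0.03, 0.01], [0.06, 0.02], [0.074, 0.025]]
```

Call:
{"api": "move_arm", "payload": {
  "deltas": [
    [0,0.01,-0.08,0,0,0,-0.9],
    [0,0.02,-0.16,0,0,0,-0.9],
    [0,0.03,-0.23,0,0,0,-0.9],
    [0,0.05,-0.31,0,0,0,-0.9],
    [0,0.08,-0.38,0,0,0,-0.9],
    [0,0.1,-0.46,0,0,0,-0.9],
    [0,0.13,-0.53,0,0,0,-0.9],
    [0,0.17,-0.6,0,0,0,-0.9],
    [0,0.2,-0.67,0,0,0,-0.9],
    [0,0.24,-0.74,0,0,0,-0.9],
    [0,0.29,-0.8,0,0,0,-0.9],
    [0,0.33,-0.87,0,0,0,-0.9]
  ],
  "squeeze": 45
}}

```text
time_s: 4.55
tcp_pos: [0.466, -0.1409, 0.1694]
orientation: [2.37, 2.062, 0.001]
force: [9.0, -1.5, -9.6]
opening: 0.0081
grasp_force: 43.9
```

Call:
{"api": "move_arm", "payload": {
  "deltas": [
    [0,0.05,-0.06,0,0,0,-0.9],
    [0,0.1,-0.12,0,0,0,-0.9],
    [0,0.16,-0.17,0,0,0,-0.9],
    [0,0.22,-0.23,0,0,0,-0.9],
    [0,0.28,-0.27,0,0,0,-0.9],
    [0,0.34,-0.32,0,0,0,-0.9],
    [0,0.41,-0.36,0,0,0,-0.9],
    [0,0.48,-0.4,0,0,0,-0.9],
    [0,0.55,-0.44,0,0,0,-0.9],
    [0,0.62,-0.47,0,0,0,-0.9],
    [0,0.69,-0.5,0,0,0,-0.9],
    [0,0.77,-0.53,0,0,0,-0.9]
  ]
}}

```text
time_s: 5.75
tcp_pos: [0.5571, -0.1536, 0.2353]
orientation: [2.37, 2.061, 0.0]
force: [-3.6, 1.3, 4.9]
opening: 0.0085
grasp_force: 45.1
```

Call:
{"api": "move_arm", "payload": {
  "deltas": [
    [0,0.08,-0.02,0,0,0,-0.9],
    [0,0.15,-0.04,0,0,0,-0.9],
    [0,0.23,-0.05,0,0,0,-0.9],
    [0,0.31,-0.06,0,0,0,-0.9],
    [0,0.39,-0.07,0,0,0,-0.9],
    [0,0.46,-0.07,0,0,0,-0.9],
    [0,0.54,-0.07,0,0,0,-0.9],
    [0,0.62,-0.06,0,0,0,-0.9],
    [0,0.7,-0.05,0,0,0,-0.9],
    [0,0.78,-0.04,0,0,0,-0.9],
    [0,0.85,-0.02,0,0,0,-0.9],
    [0,0.93,0,0,0,0,-0.9]
  ]
}}

```text
time_s: 6.95
tcp_pos: [0.6683, -0.169, 0.233]
orientation: [2.37, 2.062, 0.001]
force: [-0.4, 1.3, 1.7]
opening: 0.0081
grasp_force: 48.4
```

Call:
{"api": "move_arm", "payload": {
  "deltas": [
    [0,0.02,0.01,0,0,0,-0.9],
    [0,0.04,0.015,0,0,0,-0.9],
    [0,0.06,0.02,0,0,0,-0.9],
    [0,0.06,0.02,0,0,0,-0.9],
    [0,0.06,0.02,0,0,0,-0.9]
  ]
}}

```text
time_s: 7.45
tcp_pos: [0.6746, -0.1699, 0.2306]
orientation: [-2.37, -2.062, -0.0]
force: [0.9, 1.8, 1.2]
opening: 0.0082
grasp_force: 48.8
```

Call:
{"api": "move_arm", "payload": {
  "deltas": [
    [0,0,0,0,0,0,-0.8],
    [0,0,0,0,0,0,-0.6],
    [0,0,0,0,0,0,-0.43],
    [0,0,0,0,0,0,-0.43],
    [0,0,-0.15,0,0,0,-0.43],
    [0,0,-0.35,0,0,0,-0.43],
    [0,0,-0.6,0,0,0,-0.43],
    [0,0,-0.8,0,0,0,-0.43],
    [0,0,-0.8,0,0,0,-0.43]
  ]
}}

```text
time_s: 8.35
tcp_pos: [0.6758, -0.1708, 0.3313]
orientation: [2.366, 2.057, 0.005]
force: [0.4, -0.0, 0.2]
opening: 0.0246
grasp_force: 0.0
```

```bash
python3 - <<'E'
from h import *
print(observe()["tcp_pos"], go([*case(-.03,-.039,0)[:2],.33],172.1))
im,d,P,E,m=pts("top");cv2.imwrite("pics/t2.png",cv2.resize(im[150:300,150:420,::-1],None,fx=2.9,fy=2.9))
Z=P[...,2]; w=np.zeros_like(Z,bool);w[170:280,280:400]=1
for r in (200,215,230):
  print(r,P[r,345].round(3))
E
```

```text
[ 0.67584285 -0.17084247  0.33129142] (array([-0.36 , -1.417,  0.002]), array([ 0.002,  0.004, -1.001]))
200 [ 0.504 -0.065  0.761]
215 [ 0.488 -0.064  0.767]
230 [ 0.473 -0.063  0.771]
```

View pics/t2.png

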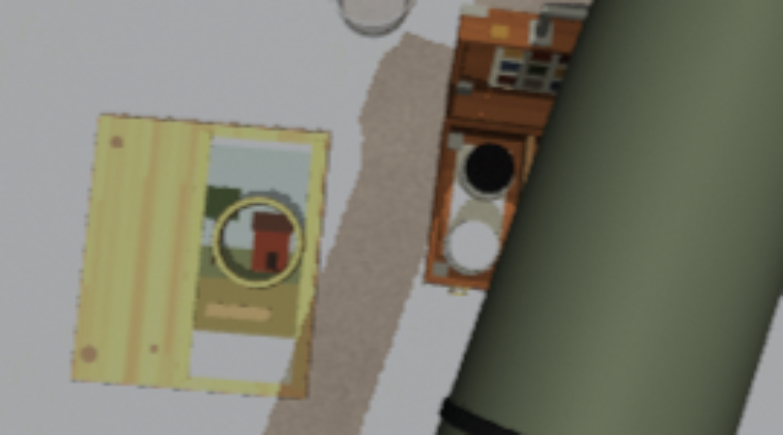

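The lid stays open, leaning back at the top of the crop, and the two jars stand at (488,168) and (470,245). The arm hides the trays, so I move over them.

Call:
{"api": "move_arm", "payload": {
  "deltas": [
    [0,-0.2,0,0,0,-0.09,0],
    [0,-0.5,0,0,0,-0.18,0.3],
    [0,-0.85,0,0,0,-0.27,0.6],
    [-0.1,-1,0,0,0,-0.36,0.8],
    [-0.2,-1,0,0,0,-0.45,0.8],
    [-0.36,-1,0,0,0,-0.54,0.8],
    [-0.36,-1,0,0,0,-0.63,0.8],
    [-0.36,-1,0,0,0,-0.72,0.8],
    [-0.36,-1,0,0,0,-0.81,0.8],
    [-0.36,-1,0,0,0,-0.9,0.8],
    [-0.36,-1,0,0,0,-1,0.8],
    [-0.36,-1,0,0,0,-1,0.8]
  ]
}}

```text
time_s: 9.6
tcp_pos: [0.549, -0.196, 0.3254]
orientation: [-0.218, -3.132, -0.001]
force: [0.2, 0.9, -0.2]
opening: 0.077
grasp_force: 0.0
```

```bash
python3 - <<'E'
from h import *
print(observe()["tcp_pos"], go([*case(-.0,-.039,0)[:2],.25],172.1))
E
```

```text
[ 0.54895711 -0.19604019  0.32536063] (array([ 0.148, -0.005,  0.628]), array([ 0.   , -0.001, -0.001]))
```

Call:
{"api": "move_arm", "payload": {
  "deltas": [
    [0.05,0,0.2,0,0,0,0.8],
    [0.1,0,0.4,0,0,0,0.8],
    [0.15,0,0.6,0,0,0,0.8],
    [0.15,0,0.6,0,0,0,0.8]
  ]
}}

```text
time_s: 10.0
tcp_pos: [0.5288, -0.1924, 0.2509]
orientation: [-0.222, -3.126, -0.005]
force: [-0.9, 0.4, 0.4]
opening: 0.0772
grasp_force: 0.0
```

```bash
python3 - <<'E'
from h import *
s=observe();print(s["tcp_pos"],s["opening"])
im,d,P,E,m=pts("wrist");cv2.imwrite("pics/w3.png",im[...,::-1]);np.savez("w3.npz",im=im,P=P,d=d,E=E)
hsv=cv2.cvtColor(im,cv2.COLOR_RGB2HSV);Z=P[...,2]
for lo,hi in((.045,.064),(.070,.088)):
  mk=((Z>lo)&(Z<hi)&(hsv[...,1]<60)).astype(np.uint8);n,l,st,c=cv2.connectedComponentsWithStats(mk)
  for k in range(1,n):
    if st[k,4]>300:
        q=P[l==k];r=cv2.minAreaRect((q[:,:2]*1000).astype(np.float32));print(lo,st[k],np.nanpercentile(q[:,2],[10,50,90]).round(4),np.round(r[0],1),np.round(r[1],1),r[2])
E
```

```text
[ 0.52881055 -0.19239473  0.25093023] 0.0771818321098004
0.045 [ 256  148   50   30 1469] [0.0483 0.0494 0.0588] [ 501.9 -185. ] [48.  28.5] 81.65496826171875
0.045 [ 256  182   50   28 1305] [0.0483 0.0494 0.0586] [ 534.3 -189.4] [48.3 27.6] 82.86457061767578
0.045 [ 257  214   49   27 1214] [0.0483 0.0497 0.0609] [ 567.2 -193.5] [48.6 27.7] 83.28058624267578
0.07 [ 246  140   71  113 2642] [0.0731 0.0795 0.0807] [ 533.5 -189.2] [ 63.9 110. ] 82.04960632324219
0.07 [247 294 119  16 928] [0.0711 0.0771 0.0858] [ 645.9 -179.6] [121.7   7.4] 81.82843017578125
```

View pics/w3.png

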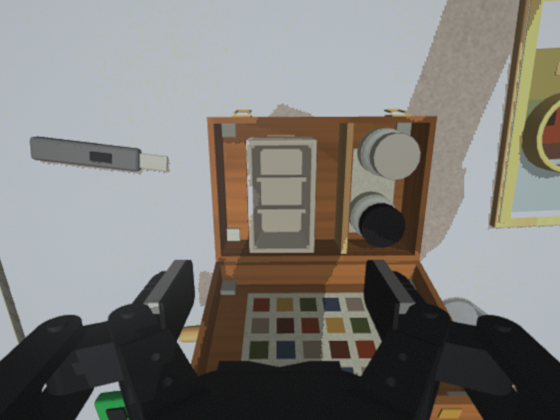

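The top tray's rim spans (247..316, 138..252). It measures 63.9 x 110 mm, with its centre at (533.5, -189.2), and it is clear of the partition. Now I find the fingertip height.

```bash
python3 - <<'E'
from h import *
D=np.load("w3.npz");P=D["P"];d=D["d"];s=observe()
Rm=R.from_rotvec(s["orientation"])
T=(P-s["tcp_pos"])@Rm.as_matrix()
for a,b in((150,200),(360,415)):
    w=(d>0)&(d<.22);w[:, :a]=0;w[:,b:]=0;w[330:]=0
    t=T[w];i=np.argsort(t[:,2]);print(len(t),np.percentile(t[:,2],[90,98,100]).round(4),t[i[-8:]].round(4).tolist())
print(go([.5335,-.1892,.085],172.05))
E
```

```text
2621 [-0.0008  0.0043  0.0077] [[-0.0039, -0.0369, 0.006], [0.006, -0.0371, 0.0062], [0.001, -0.037, 0.0063], [0.0025, -0.0369, 0.0063], [0.0004, -0.0371, 0.0064], [-0.0032, -0.0369, 0.0065], [0.0068, -0.0375, 0.0065], [0.0023, -0.0373, 0.0077]]
2940 [-0.0014  0.0038  0.0069] [[0.0075, 0.0401, 0.0061], [-0.0035, 0.04, 0.0061], [-0.005, 0.0401, 0.0061], [0.0059, 0.0402, 0.0062], [-0.0048, 0.0402, 0.0065], [0.0028, 0.0401, 0.0066], [0.0076, 0.0403, 0.0068], [0.0081, 0.0402, 0.0069]]
(array([-0.028,  0.033,  1.401]), array([ 0.001, -0.003, -0.002]))
```

Call:
{"api": "move_arm", "payload": {
  "deltas": [
    [-0.03,0.033,0.2,0,0,0,0.9],
    [-0.03,0.033,0.5,0,0,0,0.9],
    [-0.03,0.033,0.8,0,0,0,0.9],
    [-0.03,0.033,1,0,0,0,0.9],
    [-0.03,0.033,1,0,0,0,0.9],
    [-0.03,0.033,1,0,0,0,0.9]
  ]
}}

```text
time_s: 10.65
tcp_pos: [0.5369, -0.1908, 0.1361]
orientation: [0.219, 3.133, -0.001]
force: [0.4, -0.2, 0.2]
opening: 0.0814
grasp_force: 0.0
```

```bash
python3 - <<'E'
from h import *
print(observe()["tcp_pos"],go([.5335,-.1892,.0745],172.05))
im,d,P,E,m=pts("wrist")
cv2.imwrite("pics/w4.png",im[...,::-1])
E
```

```text
[ 0.53689014 -0.19075421  0.13607869] (array([0.03 , 0.009, 0.513]), array([-0.   ,  0.001, -0.001]))
```

View pics/w4.png

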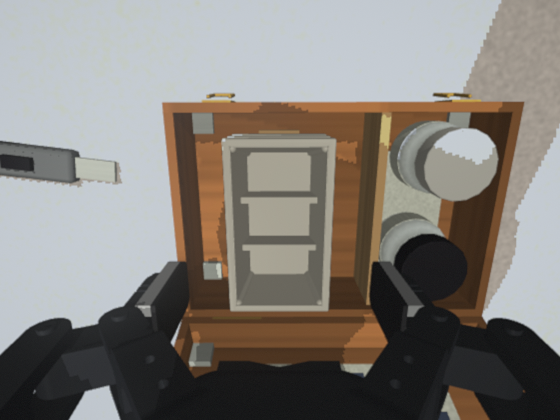

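The tray spans columns 224..336, midway between the fingers (inner faces at 187 and 372). I can go down from here.

Call:
{"api": "move_arm", "payload": {
  "deltas": [
    [0.03,0.01,0.15,0,0,0,0.9],
    [0.03,0.01,0.3,0,0,0,0.9],
    [0.03,0.01,0.43,0,0,0,0.9],
    [0.03,0.01,0.51,0,0,0,0.9],
    [0.03,0.01,0.51,0,0,0,0.9],
    [0.03,0.01,0.51,0,0,0,0.9]
  ]
}}

```text
time_s: 11.3
tcp_pos: [0.5335, -0.1891, 0.0749]
orientation: [0.218, 3.132, -0.001]
force: [-0.3, 0.6, -0.2]
opening: 0.0809
grasp_force: 0.0
```

Call:
{"api": "move_arm", "payload": {
  "deltas": [
    [0,0,0,0,0,0,0.7],
    [0,0,0,0,0,0,0.6],
    [0,0,0,0,0,0,0.5],
    [0,0,0,0,0,0,0.4],
    [0,0,0,0,0,0,0.4],
    [0,0,0,0,0,0,0.4]
  ],
  "squeeze": 30
}}

```text
time_s: 11.9
tcp_pos: [0.5331, -0.1894, 0.0747]
orientation: [0.218, 3.133, -0.002]
force: [-2.4, -1.8, 6.1]
opening: 0.063
grasp_force: 32.3
```

Call:
{"api": "move_arm", "payload": {
  "deltas": [
    [0,0,-0.03,0,0,0,0.4],
    [0,0,-0.06,0,0,0,0.4],
    [0,0,-0.06,0,0,0,0.4],
    [0,0,-0.06,0,0,0,0.4]
  ]
}}

```text
time_s: 12.3
tcp_pos: [0.5324, -0.1884, 0.0807]
orientation: [-0.218, -3.134, -0.001]
force: [-1.4, -0.3, -1.1]
opening: 0.0629
grasp_force: 33.7
```

```bash
python3 - <<'E'
from h import *
f=[]
for i in range(5):
    im,d,P,E,m=pts("wrist"); s=observe(); f.append(s["force"])
print(np.mean(f,0),s["opening"],s["grasp_force"],s["tcp_pos"])
cv2.imwrite("pics/w5.png",cv2.resize(im[110:330,180:380,::-1],None,fx=2.7,fy=2.7))
E
```

```text
[-0.0899612   0.40741219 -1.9835468 ] 0.06297305917231727 33.6831396818161 [ 0.53243578 -0.18852068  0.08068671]
```

View pics/w5.png

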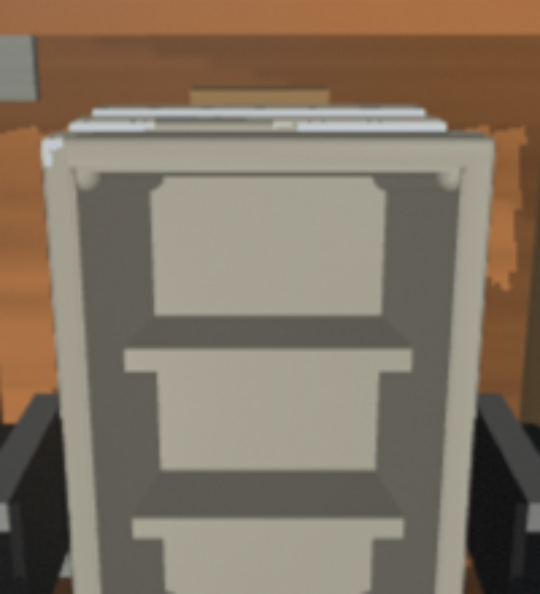

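The top tray is held. The load is about 2 N, which is one tray, and the lower rims (rows 110 and 127) stay behind. I lift it.

Call:
{"api": "move_arm", "payload": {
  "deltas": [
    [0,0,-0.05,0,0,0,0.4],
    [0,0,-0.12,0,0,0,0.4],
    [0,0,-0.22,0,0,0,0.4],
    [0,0,-0.35,0,0,0,0.4],
    [0,0,-0.5,0,0,0,0.4],
    [0,0,-0.65,0,0,0,0.4],
    [0,0,-0.8,0,0,0,0.4],
    [0,0,-0.95,0,0,0,0.4],
    [0,0,-1,0,0,0,0.4],
    [0,0,-1,0,0,0,0.4]
  ]
}}

```text
time_s: 13.55
tcp_pos: [0.5333, -0.189, 0.2025]
orientation: [0.218, 3.131, -0.002]
force: [0.1, 0.7, -1.6]
opening: 0.0632
grasp_force: 33.7
```

```bash
python3 - <<'E'
from h import *
s=observe();print(s["tcp_pos"],s["opening"],s["grasp_force"])
P=np.load("top0.npz")["P"];im=np.load("top0.npz")["im"];hsv=cv2.cvtColor(im,cv2.COLOR_RGB2HSV)
c=np.array([.5067,.1728]);a=np.radians(-5.33)   # board estimate
def loc(p): q=p[...,:2]-c; return np.stack([q[...,0]*np.cos(a)+q[...,1]*np.sin(a),-q[...,0]*np.sin(a)+q[...,1]*np.cos(a)],-1)
L=loc(P)
# sheet's left edge and tape's left edge in board y
yel=(hsv[...,0]>15)&(hsv[...,0]<35)&(hsv[...,1]>70)
for r in range(200,285,10):
    row=np.where((np.abs(L[r,:,0])<.12)&(np.abs(L[r,:,1])<.11)&~yel[r])[0]
    print(r,row[:1],L[r,row[0]].round(4) if len(row) else "")
t=(P[...,2]>.028)&(P[...,2]<.05)&(np.abs(L[...,0])<.12)&(np.abs(L[...,1])<.11)
print("tape y max",np.percentile(L[t][:,1],[1,50,99]),L[t][:,0].mean())
st=np.array([c[0]-.0625*np.sin(a),c[1]+.0625*np.cos(a)]);print("strip",st,go([*st,.2],174.6))
E
```

```text
[ 0.53334653 -0.18899776  0.20249636] 0.06316048280868293 33.69997322559357
200 [222] [0.1031 0.0013]
210 [221] [0.0752 0.0011]
220 [221] [ 0.0482 -0.001 ]
230 [219] [0.0204 0.0015]
240 [220] [-0.0066 -0.0043]
250 [] 
260 [] 
270 [215] [-0.0879  0.0015]
280 [217] [-0.114  -0.0063]
tape y max [-0.09630266 -0.05479449 -0.01609662] 0.015320309674427351
strip [0.51250575 0.23502976] (array([0.661, 3.475, 0.016]), array([-0.001,  0.002, -0.028]))
```

Call:
{"api": "move_arm", "payload": {
  "deltas": [
    [0.02,0.1,0,0,0,0,0.4],
    [0.06,0.3,0,0,0,0,0.4],
    [0.1,0.5,0,0,0,0,0.4],
    [0.14,0.75,0,0,0,0,0.4],
    [0.19,1,0,0,0,0,0.4]
  ]
}}

```text
time_s: 14.05
tcp_pos: [0.5255, -0.0647, 0.1996]
orientation: [-0.218, -3.132, -0.002]
force: [-0.2, -0.5, -2.6]
opening: 0.0629
grasp_force: 33.7
```

Call:
{"api": "move_arm", "payload": {
  "deltas": [
    [0.05,0.25,0,0,0,0,0.4],
    [0.1,0.5,0,0,0,0,0.4],
    [0.14,0.75,0,0,0,0,0.4],
    [0.19,1,0,0,0,0,0.4]
  ]
}}

```text
time_s: 14.45
tcp_pos: [0.5193, 0.0574, 0.1997]
orientation: [-0.217, -3.132, -0.0]
force: [0.6, -0.1, -1.9]
opening: 0.0632
grasp_force: 33.7
```

Call:
{"api": "move_arm", "payload": {
  "deltas": [
    [0.05,0.2,0,0,0,-0.01,0.4],
    [0.1,0.4,0,0,0,-0.02,0.4],
    [0.12,0.6,0,0,0,-0.028,0.4],
    [0.15,0.75,0,0,0,-0.028,0.4],
    [0.15,0.75,0,0,0,-0.028,0.4]
  ]
}}

```text
time_s: 14.95
tcp_pos: [0.5137, 0.1495, 0.1997]
orientation: [-0.143, -3.136, -0.001]
force: [-0.3, 0.4, -0.3]
opening: 0.0633
grasp_force: 33.8
```

```bash
python3 - <<'E'
from h import *
s=observe();print(s["tcp_pos"],s["opening"],s["grasp_force"],go([.5125,.235,.12],174.67))
im,d,P,E,m=pts("wrist");np.savez("w6.npz",P=P,im=im,E=E);cv2.imwrite("pics/w6.png",im[...,::-1])
Z=P[...,2]
T=(P-s["tcp_pos"])@R.from_rotvec(s["orientation"]).as_matrix()
# rim of held tray in tool coordinates
w=(T[...,2]>-.012)&(T[...,2]<.004)&(np.abs(T[...,1])<.033)&(np.abs(T[...,0])<.08)
r=cv2.minAreaRect((T[w][:,:2]*1000).astype(np.float32));print("tray in tool",w.sum(),r,np.median(T[w][:,2]))
E
```

```text
[0.51368943 0.14953015 0.19970825] 0.06329705425225184 33.76152813434601 (array([0.073, 0.708, 0.665]), array([ 0.   , -0.002,  0.001]))
tray in tool 10581 ((6.150508880615234, 0.00295257568359375), (66.00202178955078, 97.6911392211914), 89.98924255371094) -0.004847884375014439
```

View pics/w6.png

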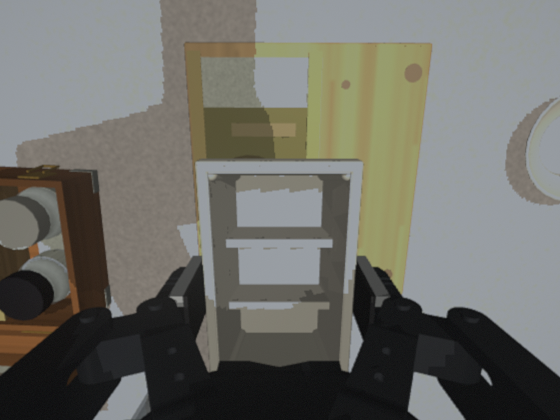

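The tray hangs straight (200..360). The bare strip lies to its right, from the sheet's edge at column 308 to the board's edge at about 428, with the front edge at row 44. I check these points on the board's top plane.

```bash
python3 - <<'E'
from h import *
D=np.load("w6.npz");im=D["im"];E=D["E"];m=imaging.camera_model("wrist");P=D["P"]
def ray(u,v,z=.012):
    r=E[:3,:3]@np.array([(u-m["cx"])/m["fx"],(v-m["cy"])/m["fy"],1]);return E[:3,3]+r*(z-E[2,3])/r[2]
hsv=cv2.cvtColor(im,cv2.COLOR_RGB2HSV)
yel=((hsv[...,0]>15)&(hsv[...,0]<35)&(hsv[...,1]>70)&(hsv[...,2]>110))
L=[];S=[]
for v in range(60,260,20):
    u=np.where(yel[v,360:470])[0]; L.append(ray(360+u.max()+.5,v)[:2])
for v in range(60,105,10):
    u=np.where(yel[v,290:340])[0]; S.append(ray(290+u.min()-.5,v)[:2])
F=[]
for u in range(320,425,20):
    v=np.where(yel[20:80,u])[0]; F.append(ray(u,20+v.min()-.5)[:2])
L,S,F=map(np.array,(L,S,F))
for n,q in(("left",L),("sheet",S)):
    k=np.polyfit(q[:,0],q[:,1],1);print(n,np.degrees(np.arctan(k[0])),"y at x=.45:",np.polyval(k,.45),"at .5125",np.polyval(k,.5125))
k=np.polyfit(F[:,1],F[:,0],1);print("front",np.degrees(np.arctan(k[0])),"x at y=.235",np.polyval(k,.235))
E
```

```text
left -5.446205971753026 y at x=.45: 0.29151714363339293 at .5125 0.28555829702478763
sheet -5.015353955821403 y at x=.45: 0.18369654732164897 at .5125 0.17821162868955137
front 5.56349942676178 x at y=.235 0.38840842928179203
```

```bash
python3 -c "
from h import *
print(go([.513,.2365,.1],174.6))"
```

```text
(array([0.074, 0.732, 0.831]), array([-0.   , -0.001,  0.001]))
```

Call:
{"api": "move_arm", "payload": {
  "deltas": [
    [0.02,0.15,0.05,0,0,0,0.4],
    [0.04,0.35,0.15,0,0,0,0.4],
    [0.06,0.55,0.3,0,0,0,0.4],
    [0.07,0.7,0.5,0,0,0,0.4],
    [0.074,0.73,0.7,0,0,0,0.4],
    [0.074,0.73,0.83,0,0,0,0.4],
    [0.074,0.73,0.83,0,0,0,0.4]
  ]
}}

```text
time_s: 15.7
tcp_pos: [0.5122, 0.2338, 0.0983]
orientation: [-0.15, -3.132, 0.004]
force: [0.1, -0.6, -2.4]
opening: 0.0631
grasp_force: 33.9
```

```bash
python3 -c "
from h import *
s=observe();print(s['force'],s['tcp_pos'],go([.513,.2365,.0425],174.6))"
```

```text
[ 0.14937467 -0.58135541 -2.39662053] [0.51221497 0.2338385  0.09833593] (array([-0.007,  0.024,  0.465]), array([-0.002, -0.004, -0.001]))
```

Call:
{"api": "move_arm", "payload": {
  "deltas": [
    [0,0.02,0.1,0,0,0,0.4],
    [0,0.02,0.2,0,0,0,0.4],
    [0,0.02,0.3,0,0,0,0.4],
    [0,0.02,0.38,0,0,0,0.4],
    [0,0.02,0.43,0,0,0,0.4],
    [0,0.02,0.46,0,0,0,0.4],
    [0,0.02,0.46,0,0,0,0.4],
    [0,0.02,0.46,0,0,0,0.4]
  ]
}}

```text
time_s: 16.5
tcp_pos: [0.5153, 0.2375, 0.0463]
orientation: [0.149, 3.138, 0.0]
force: [-0.0, -0.0, -1.0]
opening: 0.063
grasp_force: 33.9
```

Call:
{"api": "move_arm", "payload": {
  "deltas": [
    [0,0,0.006,0,0,0,0.4],
    [0,0,0.012,0,0,0,0.4],
    [0,0,0.012,0,0,0,0.4]
  ]
}}

```text
time_s: 16.8
tcp_pos: [0.5151, 0.2375, 0.0448]
orientation: [0.149, 3.138, 0.0]
force: [-0.2, -0.0, -1.5]
opening: 0.0633
grasp_force: 33.9
```

Call:
{"api": "move_arm", "payload": {
  "deltas": [
    [0,0,0.008,0,0,0,0.4],
    [0,0,0.016,0,0,0,0.4],
    [0,0,0.024,0,0,0,0.4],
    [0,0,0.024,0,0,0,0.4]
  ]
}}

```text
time_s: 17.2
tcp_pos: [0.5149, 0.2374, 0.0416]
orientation: [-0.149, -3.138, 0.0]
force: [-0.4, -0.1, -1.5]
opening: 0.0632
grasp_force: 33.9
```

Call:
{"api": "move_arm", "payload": {
  "deltas": [
    [0,0,0.004,0,0,0,0.4],
    [0,0,0.008,0,0,0,0.4],
    [0,0,0.012,0,0,0,0.4],
    [0,0,0.012,0,0,0,0.4]
  ]
}}

```text
time_s: 17.6
tcp_pos: [0.515, 0.2374, 0.0407]
orientation: [0.149, 3.138, 0.0]
force: [-0.9, -0.3, 3.4]
opening: 0.0628
grasp_force: 34.4
```

Contact: the force went from -1.5 to +3.4 N at the expected height. I open gently and retreat.

Call:
{"api": "move_arm", "payload": {
  "deltas": [
    [0,0,0,0,0,0,0.55],
    [0,0,0,0,0,0,0.65],
    [0,0,0,0,0,0,0.75],
    [0,0,0,0,0,0,0.8],
    [0,0,0,0,0,0,0.8],
    [0,0,-0.1,0,0,0,0.8],
    [0,0,-0.3,0,0,0,0.8],
    [0,0,-0.6,0,0,0,0.8],
    [0,0,-0.9,0,0,0,0.8],
    [0,0,-1,0,0,0,0.8]
  ]
}}

```text
time_s: 18.6
tcp_pos: [0.5172, 0.2382, 0.1651]
orientation: [0.149, 3.132, 0.004]
force: [0.7, 0.0, -1.2]
opening: 0.0769
grasp_force: 0.0
```

Call:
{"api": "move_arm", "payload": {
  "deltas": [
    [0.2,0,-0.1,0,0,0,0.8],
    [0.4,0,-0.3,0,0,0,0.8],
    [0.7,0,-0.5,0,0,0,0.8],
    [1,0,-0.7,0,0,0,0.8],
    [1,0,-0.7,0,0,0,0.8],
    [1,0,-0.7,0,0,0,0.8]
  ]
}}

```text
time_s: 19.2
tcp_pos: [0.3956, 0.2491, 0.2451]
orientation: [0.148, 3.136, 0.001]
force: [0.6, -1.0, -0.2]
opening: 0.077
grasp_force: 0.0
```

```bash
python3 - <<'E'
from h import *
s=observe();print(s["time_s"],s["tcp_pos"],s["force"])
im,d,P,E,m=pts("top");cv2.imwrite("pics/t7.png",cv2.resize(im[150:300,150:420,::-1],None,fx=2.9,fy=2.9))
a,d,P,E,m=pts("scene");hs=cv2.cvtColor(a,cv2.COLOR_RGB2HSV)
c=np.array([.513,.174]);t=np.radians(-5.4);q=P[...,:2]-c
L=np.stack([q[...,0]*np.cos(t)+q[...,1]*np.sin(t),-q[...,0]*np.sin(t)+q[...,1]*np.cos(t)],-1)
w=(P[...,2]>.036)&(P[...,2]<.055)&(abs(L[...,0])<.13)&(L[...,1]>0)&(L[...,1]<.13)
print(w.sum(),cv2.minAreaRect((L[w]*1000).astype(np.float32)),np.percentile(P[w][:,2],[50,95]))
cv2.imwrite("pics/s7.png",a[...,::-1])
E
```

```text
19.2 [0.39562815 0.2491149  0.24505338] [ 0.64548692 -1.02627422 -0.15729464]
433 ((-1.1482772827148438, 62.722679138183594), (112.65988159179688, 65.61969757080078), 0.031252991408109665) [0.04503746 0.04809214]
```

View pics/t7.png

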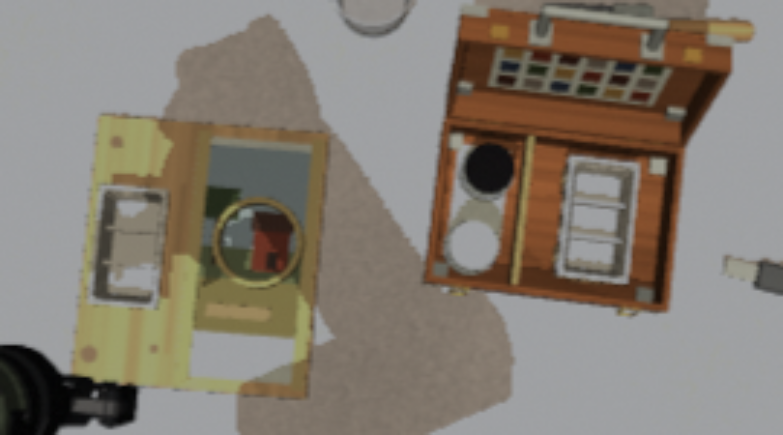

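View pics/s7.png

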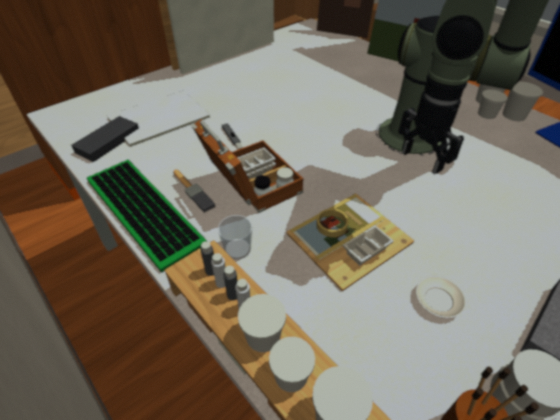

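The tray stands upright on the strip at crop (130,246), which is board y of about 63 mm with its rim at z of about 46 mm. The lid is open, and the lower trays and the bystanders are in place.

```bash
python3 -c "
from h import *
print(ticket.job_done())"
```

```text
the job is handed in; nothing more can be done
None
```

I handed the job in at about 19 s: the lid is open on its stop, the top tray stands on the bare strip clear of the sheet and the board's edges, and the lower trays and other things look undisturbed in the last pictures; no verdict came back.

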